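# Put the cobbler's things back in their fitted trays

## Task

Put the shoe mender's five loose things away: the big tin, the small tin, the square wax block, the sharpening stone and the shoe brush each go into the wooden tray whose recess matches their shape and size, set upright as they lie now and flat on the floor of the recess, not perched on its rim. Leave the hammer, the glue jar and the sandal where they are.

Things in the scene. Friction and masses are not known exactly. Their poses are not given: they have to be found in the camera images.
- big_tin_mid (a point): The big tin: a closed round bare-metal tin, 60 mm in diameter, 36 mm tall, lying loose on the bench, lid up. Its point is the centre, half-way up (18 mm above its underside); z is up. In the tray the 5 mm rim stands round its foot, so hold it with the fingertips about 8 mm or more above its underside.
- small_tin_mid (a point): The small tin: the same closed round bare-metal tin but 40 mm in diameter, 36 mm tall, loose, lid up. Its point is the centre, half-way up (18 mm above its underside); z is up. In the tray the 5 mm rim stands round its foot, so hold it with the fingertips about 8 mm or more above its underside.
- wax_mid (a point): The wax block: a square block of beeswax, 44 x 44 mm, 36 mm tall, loose, with two shallow marks on top. x and y point square to its sides. Its point is the centre, half-way up (18 mm above its underside); z is up. In the tray the 5 mm rim stands round its foot, so hold it with the fingertips about 8 mm or more above its underside.
- stone_mid (a point): The sharpening stone: a straight grey bar, 90 mm long (x), 32 mm wide (y), 36 mm tall, loose. Its point is the centre, half-way up (18 mm above its underside); z is up. In the tray the 5 mm rim stands round its foot, so hold it with the fingertips about 8 mm or more above its underside.
- brush_mid (a point): The shoe brush: 110 mm long (x), 44 mm wide (y), 40 mm tall, with rounded ends, lying loose on its bristles; the lowest 14 mm are rigid black bristles (1 mm narrower each side), the 26 mm above are the dark wooden back. Its point is the centre, half-way up (20 mm above its underside); z is up. In the tray the 5 mm rim stands round its foot, so hold it with the fingertips about 8 mm or more above its underside.
- big_tin_tray_floor (a point): Dark wooden board 96 x 96 mm and 9 mm thick, with one round 76 mm wide recess, 5 mm deep and lined in pale grey felt: the fitted tray of the big tin (8 mm of play all round). The point given is on the axis of the recess, at the recess floor (4 mm above the table); z is up. Fixed, its place and turn differ from start to start.
- small_tin_tray_floor (a point): Dark wooden board 76 x 76 mm and 9 mm thick, with one round 56 mm wide recess, 5 mm deep and lined in pale grey felt: the fitted tray of the small tin (8 mm of play all round). The point given is on the axis of the recess, at the recess floor (4 mm above the table); z is up. Fixed, its place and turn differ from start to start.
- wax_tray_floor (a point): Dark wooden board 80 x 80 mm and 9 mm thick, with one square 60 x 60 mm recess, 5 mm deep and lined in pale grey felt: the fitted tray of the wax block (8 mm of play all round). x and y point square to the recess's sides. The point given is on the axis of the recess, at the recess floor (4 mm above the table); z is up. Fixed, its place and turn differ from start to start.
- stone_tray_floor (a point): Dark wooden board 126 (x) x 68 (y) mm and 9 mm thick, with one oblong 106 mm (x) by 48 mm (y) recess, 5 mm deep and lined in pale grey felt: the fitted tray of the sharpening stone (8 mm of play all round). The point given is on the axis of the recess, at the recess floor (4 mm above the table); z is up. Fixed, its place and turn differ from start to start.
- brush_tray_floor (a point): Dark wooden board 146 (x) x 80 (y) mm and 9 mm thick, with one oblong 126 mm (x) by 60 mm (y) recess, 5 mm deep and lined in pale grey felt: the fitted tray of the shoe brush (8 mm of play all round). The point given is on the axis of the recess, at the recess floor (4 mm above the table); z is up. Fixed, its place and turn differ from start to start.
Not all that is in view belongs to the job. What is shaped like the part that bears stone_tray_floor but green or turquoise is not meant.

How it is judged:
At the end, for the whole second after the job is handed in: Each of the five things lies in its own tray: centre within 12.5 mm of the recess's centre, upright (stone and brush within 0.03 rad, the others 0.05 rad), standing on the recess floor (no more than 2.5 mm above it), and at rest (horizontal distance between big_tin_mid and big_tin_tray_floor below 0.0125 m and z of big_tin_mid in the frame of big_tin_tray_floor between 0.014 and 0.0205 m and angle between each of big_tin_mid, small_tin_mid, wax_mid's own z axis and vertical below 0.05 rad and linear speed of each of big_tin, small_tin, wax, stone, brush below 0.02 m/s and horizontal distance between small_tin_mid and small_tin_tray_floor below 0.0125 m and z of small_tin_mid in the frame of small_tin_tray_floor between 0.014 and 0.0205 m and horizontal distance between wax_mid and wax_tray_floor below 0.0125 m and z of wax_mid in the frame of wax_tray_floor between 0.014 and 0.0205 m and horizontal distance between stone_mid and stone_tray_floor below 0.0125 m and z of stone_mid in the frame of stone_tray_floor between 0.014 and 0.0205 m and angle between each of stone_mid, brush_mid's own z axis and vertical below 0.03 rad and horizontal distance between brush_mid and brush_tray_floor below 0.0125 m and z of brush_mid in the frame of brush_tray_floor between 0.016 and 0.0225 m); the robot touches nothing.
It fails at once if the hammer is pushed more than 30 mm (distance of hammer from where it was at the start of the episode above 0.03 m).
It fails at once if the glue jar is pushed more than 30 mm (distance of glue_jar from where it was at the start of the episode above 0.03 m).
It fails at once if the sandal is pushed more than 30 mm (distance of sandal from where it was at the start of the episode above 0.03 m).
It also fails if it takes over 125 s, if anything falls off the work surface, if the arm or the gripper's body presses on something with over 40 N, if the wrist force passes 120 N, or if a joint passes its speed limit or range.

## Robot

A 6-joint arm with a two-finger parallel gripper is mounted at the origin on the work surface. World frame = base frame: x ahead of the robot, y to its left, z up, the work surface at z = 0. Lengths are in m, angles in rad, forces in N, time in s.
With the tool pointing down it reaches from about 0.3 to 0.875 m from the base axis. Payload 6.4 kg.
Tool frame: the origin (TCP) lies between the finger pads; the fingertips stand 19 mm ahead of it and the grasp point (between the pads) is the TCP (ctrl.tips_ahead is the z of the fingertips in the tool frame, in m); z points along the fingers, y is the line along which they close (so a half turn about z gives the same grasp; the last joint's range is limited). The gripper opens to 85 mm and grips with 20 to 120 N. Pads are 22 mm wide; open, the fingers measure 114 mm over their backs; the gripper's body (76 mm by 85 mm) begins 54 mm behind the grasp point. The pads swing forward as they close: fully open they stand 13 mm farther back than shut.
Start: joints at [0.953, 0.181, 1.607, -0, 1.354, -0.206], TCP at [0.23, 0.527, 0.25] pointing down, gripper open.
Joint ranges: [-2.99, 2.99], [-0.89, 2.07], [0.3, 2.58], [-1.14, 4.28], [0, 2.63], [-3.12, 3.12]. Speed limits (rad/s): [2.57, 2.57, 3.01, 3.14, 3.14, 3.14].

## Interface

Orientations are given as a unit quaternion [w, x, y, z].
In Python, from bench import readout, vision, ctrl gives the robot as it stands.
- The arm moves only by the tool play_rows, never from a script. Its arguments are lists of equal length, an entry for each row: "xyz": the shift along the tool's x, y, z in mm, a list of three; "rot": the turn, a rotation vector about the tool's x, y, z in rad, a list of three; "grip": the opening, from 0 (shut) to 1 (fully open). In form: {"xyz": [[x, y, z], ...], "rot": [[rx, ry, rz], ...], "grip": [grip, ...]}. A call has exactly 10 rows; each row is the pose to reach, as a shift and turn from the pose commanded when the call began, along the tool's axes at that moment; what a row does not reach only later rows make up. A row lasts 1/8 s, in which the tool goes at most 62.5 mm and 10.7 degrees, less where a joint would pass 70% of its speed; a pose out of reach is approached as far as the arm can. A call with a gripper value outside its range is refused whole. The fingers move at their own pace and stop on an object; the grip force is fixed at half the most. Time passes only in rows, so rows that repeat a pose let the fingers close, or fill a call up. It gives the time, the measured TCP pose, the force, the opening and the grip force at its end, in the units of the state.
- readout.get_obs(): the state, without advancing time (a new reading comes with each control period).
- vision.camera(name): name is "scene" or "side" or "wrist"; returns a dict with "color" (384x512x3 uint8, red, green, blue), "depth" (384x512 float32, m along the optical axis (not along the pixel's ray), 0 where there is no reading), "camera_matrix" (3x3 intrinsics, pixels), "extrinsics" (4x4, takes a point from camera to world coordinates); the wrist camera has in their place "hand_eye" (4x4, takes a point from camera to tool coordinates, whose origin is the TCP and whose axes are the flange's). Camera axes: x right, y down, z forward; pixel columns grow to the right and rows downward; lengths in m; the calibration is good to about 2 mm. The wrist camera is an equidistant fisheye: a pixel r from the principal point sees the ray r / f radians off the axis. A picture is of the moment at which its call begins: read the wrist's pose just before it.
- ctrl.hand_in(): hands the job in; it is judged then, once.
The state is a dict: "time_s": time; "q": joint angles; "dq": joint speeds; "joint_efforts": joint torques, N m; "eef_pos": TCP position; "eef_rot": TCP orientation; "wrist_force": force on the tool from outside, world axes, zero at the start; "torque": the same for the moment, N m; "opening": opening from 0.0 (shut) to 1.0 (fully open); "grasp_force": force on a finger pad.
Only numpy, scipy, OpenCV 4.12 (cv2) and the standard library are available. Lean on these libraries where they do the work, as an engineer would, in place of code of your own. Each camera call takes 0.05 s, during which the arm holds its last target. There are 200 camera calls.

## Working session

There is one attempt and no reset: what is moved stays moved. The work goes in short steps, Python scripts to look and compute and a tool call to move; the robot and the scene stay as the last step left them, time stands still between calls to the robot, and variables do not carry over. Pictures are saved under pics/ and viewed, at most 14 in all, crops included, and the job is handed in when it is done.

Besides the shell and the picture viewer there is one more tool, called after "Request:" by a JSON object that holds its "api" and its "payload", one argument or row to a line. play_rows: Moves the arm, as the interface text tells. Its arguments: {"type":"object","properties":{"xyz":{"type":"array","items":{"type":"array","items":{"type":"number"}}},"rot":{"type":"array","items":{"type":"array","items":{"type":"number"}}},"grip":{"type":"array","items":{"type":"number"}}},"required":["xyz","rot","grip"]}

```bash
ls; mkdir -p pics
python3 - <<'E'
from bench import readout, vision, ctrl
import cv2,numpy as np
o=readout.get_obs();print(o['time_s'],o['eef_pos'],o['eef_rot'],o['opening'])
for n in ('scene','side'):
    c=vision.camera(n);np.savez(n+'.npz',**{k:c[k] for k in c})
    cv2.imwrite(f'pics/{n}0.png',cv2.resize(c['color'][...,::-1],(800,600)))
    print(n,c['camera_matrix'].round(1).tolist(),c['extrinsics'].round(3).tolist())
E
```

```text
pics
0.0 [0.22982665 0.52650209 0.24937075] [-3.42163560e-04  2.04443976e-01  9.78877856e-01 -8.28404463e-04] 0.9958089106493303
scene [[495.4, 0.0, 251.2], [0.0, 495.4, 194.1], [0.0, 0.0, 1.0]] [[-0.397, 0.473, -0.786, 1.71], [0.917, 0.222, -0.33, 0.479], [0.018, -0.853, -0.522, 0.808], [0.0, 0.0, 0.0, 1.0]]
side [[386.6, 0.0, 255.2], [0.0, 386.6, 194.7], [0.0, 0.0, 1.0]] [[0.944, -0.169, 0.283, 0.256], [-0.33, -0.483, 0.811, -0.889], [-0.0, -0.859, -0.512, 0.584], [0.0, 0.0, 0.0, 1.0]]
```

View pics/scene0.png

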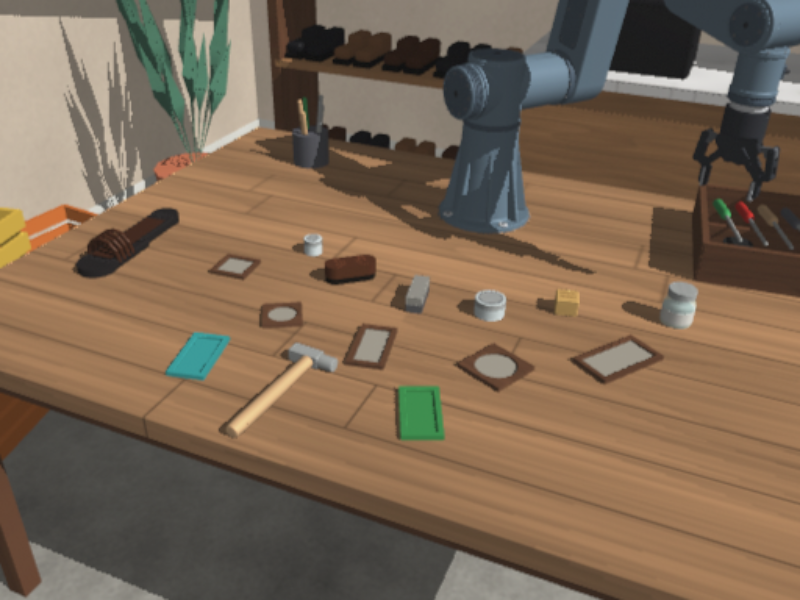

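View pics/side0.png

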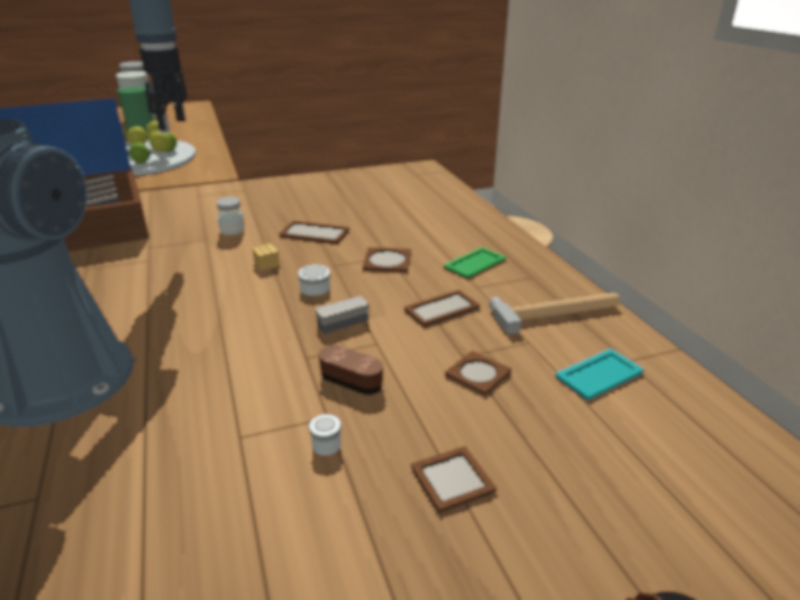

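Scene picture (800×600 px). Candidates:
- **Objects:** small tin (313,245), brush (350,268), stone (417,293), big tin (489,305), wax (567,303).
- **Objects not to move:** glue jar (679,305, round and tall, could pass for a tin), hammer, sandal.
- **Trays:** wax (235,266), small tin (281,315), stone (372,346, brown), big tin (496,366), brush (617,358).
- **Decoys:** turquoise (198,356) and green (420,412) trays.

```bash
cat > h.py <<'E'
import numpy as np,cv2
from scipy.spatial.transform import Rotation as R
def cloud(c):
    K=c['camera_matrix'];E=c['extrinsics'];d=c['depth']
    v,u=np.mgrid[:384,:512]
    P=np.stack([(u-K[0,2])*d/K[0,0],(v-K[1,2])*d/K[1,1],d],-1)
    W=P@E[:3,:3].T+E[:3,3]; W[d<=0]=np.nan
    return W
def plane(c,uv,z):
    K=c['camera_matrix'];E=c['extrinsics']
    uv=np.atleast_2d(uv).astype(float)
    r=np.c_[(uv-K[[0,1],[2,2]])/K[0,0],np.ones(len(uv))]@E[:3,:3].T
    return (E[:3,3]+r*((z-E[2,3])/r[:,2:]))[:,:2]
def rect(p):
    (x,y),(a,b),t=cv2.minAreaRect(np.float32(p)*1000)
    if a<b:a,b,t=b,a,t+90
    t=(t+90)%180-90
    return [round(q,1) for q in (x,y,a,b,t)]
E
python3 - <<'E'
from h import *
S={n:np.load(n+'.npz') for n in ('scene','side')}
W={n:cloud(S[n]) for n in S}
obj={'small':(313,240),'brush':(350,263),'stone':(418,285),'big':(489,298),'wax':(567,296),'jar':(680,290)}
ht=dict(small=.036,brush=.040,stone=.036,big=.036,wax=.036,jar=.06)
al=np.concatenate([w.reshape(-1,3) for w in W.values()])
for n,(u,v) in obj.items():
    s=plane(S['scene'],(u*.64,v*.64),ht[n])[0]
    for m in W:
        w=W[m].reshape(-1,3); k=np.linalg.norm(w[:,:2]-s,axis=1)<.065
        q=w[k&(w[:,2]>.012)]; zt=np.percentile(q[:,2],90); t=q[q[:,2]>zt-.005]
        print(n,m,s.round(3),len(t),'z',zt.round(4),'top',rect(t[:,:2]),'all',rect(q[:,:2]))
tray={'wax':(235,266),'small':(281,314),'stone':(372,346),'big':(496,366),'brush':(617,358)}
for n,(u,v) in tray.items():
    s=plane(S['scene'],(u*.64,v*.64),.004)[0]
    for m in S:
        c=S[m];K=c['camera_matrix'];E=c['extrinsics']
        p=E[:3,:3].T@(np.r_[s,.004]-E[:3,3]);p=(K@p/p[2])[:2]
        hsv=cv2.cvtColor(c['color'],cv2.COLOR_RGB2HSV)
        a=((hsv[...,1]<70)&(hsv[...,2]>90)).astype(np.uint8)
        _,l=cv2.connectedComponents(a)
        i=l[int(round(p[1])),int(round(p[0]))]
        vv,uu=np.nonzero(l==i) 
        print('TRAY',n,m,s.round(3),i,len(vv),rect(plane(c,np.c_[uu,vv],.0065)),'bright')
        # board: dark brown top
        b=(hsv[...,2]<125)|(l==i); b=b.astype(np.uint8)
        _,l2=cv2.connectedComponents(b); j=l2[int(round(p[1])),int(round(p[0]))]
        vv,uu=np.nonzero(l2==j); print('   board',len(vv),rect(plane(c,np.c_[uu,vv],.007)))
E
```

```text
small scene [ 0.377 -0.273] 58 z 0.036 top [366.6, -280.3, 42.0, 34.4, 28.0] all [367.4, -280.2, 43.7, 35.2, 27.0]
small side [ 0.377 -0.273] 218 z 0.0373 top [364.1, -282.1, 41.3, 37.4, 76.5] all [364.0, -283.4, 40.8, 38.4, 48.8]
brush scene [ 0.444 -0.15 ] 228 z 0.0399 top [434.9, -153.9, 108.0, 55.8, -55.9] all [437.0, -152.5, 110.0, 55.4, -51.4]
brush side [ 0.444 -0.15 ] 514 z 0.0411 top [432.8, -156.1, 109.9, 48.1, -49.7] all [433.1, -156.4, 110.8, 48.1, -49.7]
stone scene [0.462 0.009] 156 z 0.0365 top [466.7, 10.5, 94.1, 32.2, 10.3] all [467.5, 10.8, 95.7, 32.5, 11.1]
stone side [0.462 0.009] 229 z 0.0371 top [463.4, 8.7, 90.4, 35.5, 11.6] all [463.1, 8.0, 91.4, 35.8, 10.3]
big scene [0.449 0.152] 168 z 0.037 top [447.5, 153.8, 61.2, 57.6, 18.2] all [447.6, 155.3, 63.1, 58.6, -14.7]
big side [0.449 0.152] 153 z 0.0376 top [443.0, 149.7, 59.0, 57.7, 81.6] all [443.7, 149.3, 60.2, 59.7, -8.4]
wax scene [0.377 0.289] 113 z 0.0363 top [373.7, 289.1, 49.6, 42.9, 12.8] all [373.7, 289.0, 49.2, 44.2, 14.1]
wax side [0.377 0.289] 92 z 0.0372 top [369.9, 285.3, 50.5, 43.8, -79.6] all 
[... 817 characters left out ...]
104.5, 45.9, 12.2] bright
   board 724 [654.9, -6.8, 135.9, 76.9, 11.7]
TRAY stone side [ 0.652 -0.004] 25 322 [647.7, -6.1, 108.0, 49.0, 12.1] bright
   board 626 [645.2, -16.2, 131.3, 81.4, 11.8]
TRAY big scene [0.616 0.22 ] 56 326 [616.3, 217.5, 72.0, 69.0, 18.2] bright
   board 864 [619.3, 219.5, 112.0, 105.9, -26.7]
TRAY big side [0.616 0.22 ] 16 187 [613.5, 218.9, 74.7, 74.0, 46.1] bright
   board 381 [611.2, 207.5, 113.6, 92.2, 65.7]
TRAY brush scene [0.5   0.411] 50 516 [501.2, 412.2, 122.8, 57.5, -35.1] bright
   board 1028 [504.7, 410.4, 161.1, 89.3, -35.3]
TRAY brush side [0.5   0.411] 15 242 [498.9, 411.6, 124.7, 63.7, -34.4] bright
   board 443 [496.3, 400.0, 150.4, 98.9, -35.2]
```

```bash
cat >> h.py <<'E'
def go(o,x,y,z,yaw):
    "shift (tool axes, mm) and turn to TCP x,y,z mm with tool y at yaw deg, pointing down"
    q=np.array(o['eef_rot']);r=R.from_quat(q[[1,2,3,0]])
    a=np.radians(yaw);ty=np.array([np.cos(a),np.sin(a),0]);tz=np.array([0,0,-1.])
    T=R.from_matrix(np.c_[np.cross(ty,tz),ty,tz])
    T2=R.from_matrix(np.c_[-np.cross(ty,tz),-ty,tz])
    d=r.inv().apply(np.array([x,y,z])-1000*np.array(o['eef_pos']))
    v=min([(r.inv()*k).as_rotvec() for k in (T,T2)],key=np.linalg.norm)
    print('shift',d.round(1),'rot',v.round(3))
def wrist(name=None):
    from bench import readout,vision
    o=readout.get_obs();c=dict(vision.camera('wrist'))
    q=np.array(o['eef_rot']);M=np.eye(4);M[:3,:3]=R.from_quat(q[[1,2,3,0]]).as_matrix();M[:3,3]=o['eef_pos']
    c['E']=M@c['hand_eye']
    if name: cv2.imwrite(f'pics/{name}.png',c['color'][...,::-1])
    return o,c
def wplane(c,uv,z):
    K=c['camera_matrix'];E=c['E'];uv=np.atleast_2d(uv).astype(float)
    p=(uv-K[[0,1],[2,2]])/K[0,0];t=np.linalg.norm(p,axis=1,keepdims=True)+1e-9
    r=np.c_[p/t*np.sin(t),np.cos(t)]@E[:3,:3].T
    return (E[:3,3]+r*((z-E[2,3])/r[:,2:]))[:,:2]
def wpix(c,P):
    E=c['E'];K=c['camera_matrix'];p=(np.atleast_2d(P)-E[:3,3])@E[:3,:3]
    rho=np.linalg.norm(p[:,:2],axis=1,keepdims=True);t=np.arctan2(rho,p[:,2:])
    return p[:,:2]/rho*t*K[0,0]+K[[0,1],[2,2]]
E
python3 -c "
from h import *
from bench import readout
go(readout.get_obs(),372,287,130,11)"
```

```text
shift [-226.2 -162.4  119.7] rot [-0.002  0.     0.967]
```

Request:
{"api": "play_rows", "payload": {
  "xyz": [
    [-45,-32,10],
    [-90,-65,30],
    [-135,-97,60],
    [-180,-130,90],
    [-226,-162,120],
    [-226,-162,120],
    [-226,-162,120],
    [-226,-162,120],
    [-226,-162,120],
    [-226,-162,120]
  ],
  "rot": [
    [0,0,0.17],
    [0,0,0.34],
    [0,0,0.51],
    [0,0,0.68],
    [0,0,0.85],
    [0,0,0.967],
    [0,0,0.967],
    [0,0,0.967],
    [0,0,0.967],
    [0,0,0.967]
  ],
  "grip": [1,1,1,1,1,1,1,1,1,1]
}}

```text
time_s: 1.35
eef_pos: [0.3722, 0.2886, 0.1305]
eef_rot: [0.0, 0.635, 0.772, 0.0]
wrist_force: [-0.1, -0.2, 0.9]
opening: 1.003
grasp_force: 0.0
```

```bash
python3 -c "
from h import *
o,c=wrist('w1'); print(o['eef_pos'],c['camera_matrix'].round(1).tolist(),c['hand_eye'].round(3).tolist())
print(wpix(c,[.372,.287,.036]).round(1))
hsv=cv2.cvtColor(c['color'],cv2.COLOR_RGB2HSV)
u,v=wpix(c,[.372,.287,.036])[0].astype(int);print(hsv[v-6:v+7:6,u-6:u+7:6].tolist())
go(o,372,287,30,11)"
```

```text
[0.37218007 0.28862292 0.13054329] [[297.3, 0.0, 251.1], [0.0, 297.3, 192.4], [0.0, 0.0, 1.0]] [[0.001, -0.956, -0.295, 0.077], [1.0, 0.001, 0.0, -0.0], [-0.0, -0.295, 0.956, -0.123], [0.0, 0.0, 0.0, 1.0]]
[[250.9 206. ]]
[[[19, 153, 193], [19, 152, 193], [17, 170, 147]], [[19, 153, 195], [19, 154, 196], [18, 163, 152]], [[19, 147, 192], [19, 154, 191], [19, 168, 147]]]
shift [ -1.6  -0.5 100.5] rot [ 0.001 -0.     0.002]
```

View pics/w1.png

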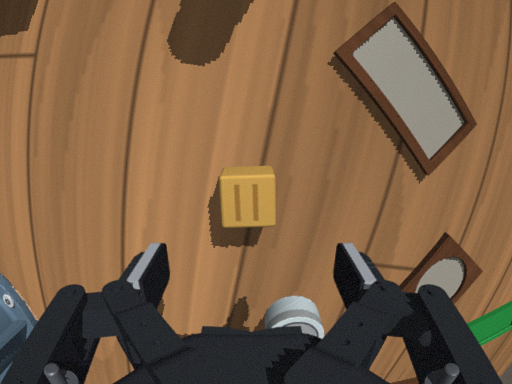

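The wrist picture shows the wax block at about (248,201), with two marks on top and square to the tool. The brush tray is at (410,85). The wax is within 3 mm of the estimate.

Request:
{"api": "play_rows", "payload": {
  "xyz": [
    [2,-2,40],
    [2,-2,80],
    [2,-2,100],
    [2,-2,100],
    [2,-2,100],
    [2,-2,100],
    [2,-2,100],
    [2,-2,100],
    [2,-2,60],
    [2,-2,10]
  ],
  "rot": [
    [0,0,0],
    [0,0,0],
    [0,0,0],
    [0,0,0],
    [0,0,0],
    [0,0,0],
    [0,0,0],
    [0,0,0],
    [0,0,0],
    [0,0,0]
  ],
  "grip": [1,1,1,0,0,0,0,0,0,0]
}}

```text
time_s: 2.65
eef_pos: [0.3691, 0.2892, 0.1207]
eef_rot: [-0.001, 0.636, 0.772, -0.001]
wrist_force: [-0.2, 0.6, -0.3]
opening: 0.501
grasp_force: 61.3
```

```bash
python3 -c "
from h import *
from bench import readout
o=readout.get_obs();print(o['opening'],o['grasp_force'],o['eef_pos'])
go(o,500,-397,110,5)"
```

```text
0.5010778522078874 61.329896450042725 [0.36908279 0.28915457 0.12071616]
shift [-698.5   -2.4   11.1] rot [-0.002  0.001  0.105]
```

Request:
{"api": "play_rows", "payload": {
  "xyz": [
    [-40,0,0],
    [-100,0,0],
    [-160,0,0],
    [-220,0,0],
    [-280,0,0],
    [-340,0,0],
    [-400,-1,0],
    [-460,-1,0],
    [-520,-2,0],
    [-580,-2,0]
  ],
  "rot": [
    [0,0,0],
    [0,0,0],
    [0,0,0.05],
    [0,0,0.1],
    [0,0,0.105],
    [0,0,0.105],
    [0,0,0.105],
    [0,0,0.105],
    [0,0,0.105],
    [0,0,0.105]
  ],
  "grip": [0,0,0,0,0,0,0,0,0,0]
}}

```text
time_s: 3.9
eef_pos: [0.4788, -0.2822, 0.1207]
eef_rot: [0.0, 0.676, 0.737, 0.0]
wrist_force: [1.9, -0.3, 0.3]
opening: 0.5
grasp_force: 61.4
```

```bash
python3 -c "
from h import *
from bench import readout
o=readout.get_obs();print(o['opening'],o['eef_pos'])
go(o,500,-397,100,5)"
```

```text
0.5002369318612083 [ 0.4788141  -0.28221763  0.12070381]
shift [-116.2   11.2   20.8] rot [ 0.001  0.    -0.001]
```

Request:
{"api": "play_rows", "payload": {
  "xyz": [
    [-40,4,10],
    [-90,8,20],
    [-116,11,20],
    [-116,11,20],
    [-116,11,20],
    [-116,11,20],
    [-116,11,20],
    [-116,11,20],
    [-116,11,20],
    [-116,11,20]
  ],
  "rot": [
    [0,0,0],
    [0,0,0],
    [0,0,0],
    [0,0,0],
    [0,0,0],
    [0,0,0],
    [0,0,0],
    [0,0,0],
    [0,0,0],
    [0,0,0]
  ],
  "grip": [0,0,0,0,0,0,0,0,0,0]
}}

```text
time_s: 5.15
eef_pos: [0.4998, -0.3947, 0.1003]
eef_rot: [0.0, 0.676, 0.737, -0.0]
wrist_force: [-0.1, 0.9, -1.6]
opening: 0.507
grasp_force: 61.4
```

```bash
python3 -c "
from h import *
o,c=wrist('w2');print(o['eef_pos'])
for n,(x,y) in {'tray':(.5,-.397),'small tin':(.365,-.281),'small tray':(.626,-.2075),'brush':(.434,-.155)}.items(): print(n,wpix(c,[x,y,.004 if 'tray' in n else .036]).round())
go(o,500,-397,35,5)"
```

```text
[ 0.49981752 -0.39467518  0.10029878]
tray [[252. 206.]]
small tin [[74. 47.]]
small tray [[423.   0.]]
brush [[ 189. -110.]]
shift [-2.3 -0.  65.3] rot [ 0.  0. -0.]
```

View pics/w2.png

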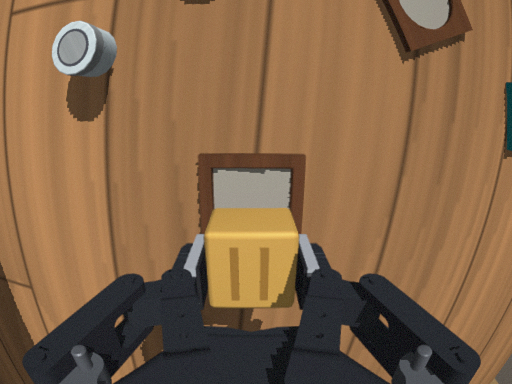

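The wax is held square. The board spans x 199–305, with its far edge at row 153. I'll check that edge numerically, then lower.

```bash
python3 -c "
from h import *
o,c=wrist()
for uv,z in (((252,153),.009),((200,190),.009),((304,190),.009)): 
  p=wplane(c,uv,z)[0];print(p.round(4)); go(o,*(p*1000),35,5)"
```

```text
[ 0.4964 -0.3543]
shift [40.6  0.1 65.3] rot [-0. -0. -0.]
[ 0.4594 -0.3858]
shift [ 12.3 -39.4  65.3] rot [-0. -0. -0.]
[ 0.5384 -0.3789]
shift [12.4 39.8 65.3] rot [-0. -0. -0.]
```

Request:
{"api": "play_rows", "payload": {
  "xyz": [
    [0,0,30],
    [0,0,55],
    [0,0,65],
    [0,0,65],
    [0,0,65],
    [0,0,65],
    [0,0,65],
    [0,0,65],
    [0,0,40],
    [0,0,-10]
  ],
  "rot": [
    [0,0,0],
    [0,0,0],
    [0,0,0],
    [0,0,0],
    [0,0,0],
    [0,0,0],
    [0,0,0],
    [0,0,0],
    [0,0,0],
    [0,0,0]
  ],
  "grip": [0,0,0,0,1,1,1,1,1,1]
}}

```text
time_s: 6.5
eef_pos: [0.4984, -0.3932, 0.1084]
eef_rot: [-0.003, 0.676, 0.737, 0.0]
wrist_force: [0.1, -0.3, 1.2]
opening: 1.0
grasp_force: 0.0
```

```bash
python3 -c "
from h import *
from bench import readout
o=readout.get_obs()
go(o,365,-281,120,0)"
```

```text
shift [ 123.4 -123.2  -10.6] rot [-0.004 -0.005  0.087]
```

Request:
{"api": "play_rows", "payload": {
  "xyz": [
    [10,-10,-10],
    [50,-50,-10],
    [90,-90,-10],
    [125,-124,-10],
    [125,-124,-10],
    [125,-124,-10],
    [125,-124,-10],
    [125,-124,-10],
    [125,-124,-10],
    [125,-124,-10]
  ],
  "rot": [
    [0,0,0],
    [0,0,0],
    [0,0,0],
    [0,0,0],
    [0,0,0],
    [0,0,0],
    [0,0,0],
    [0,0,0],
    [0,0,0],
    [0,0,0]
  ],
  "grip": [1,1,1,1,1,1,1,1,1,1]
}}

```text
time_s: 7.75
eef_pos: [0.3655, -0.281, 0.1202]
eef_rot: [-0.0, 0.676, 0.737, 0.0]
wrist_force: [-0.2, 0.6, 0.4]
opening: 1.0
grasp_force: 0.0
```

```bash
cat >> h.py <<'E'
def blob(c,xy,z,lo,hi,rad=.08):
    "colour blob of the wrist picture, cast on height z, near xy (m)"
    hsv=cv2.cvtColor(c['color'],cv2.COLOR_RGB2HSV)
    a=cv2.inRange(hsv,lo,hi);_,l,st,_=cv2.connectedComponentsWithStats(a)
    u,v=wpix(c,[*xy,z])[0].astype(int);w=l[max(v-8,0):v+9,u-8:u+9];w=w[w>0]
    if not len(w): return print('none',hsv[v,u])
    i=np.bincount(w).argmax();vv,uu=np.nonzero(l==i)
    print('blob',rect(wplane(c,np.c_[uu,vv],z)),'px',uu.min(),uu.max(),vv.min(),vv.max())
E
python3 -c "
from h import *
o,c=wrist('w3');print(o['eef_pos'])
print(wpix(c,[[.365,-.281,.036],[.5,-.397,.04]]).round())
blob(c,(.365,-.281),.036,(0,0,90),(180,70,255))
go(o,365,-281,30,5)"
```

```text
[ 0.36551315 -0.28102701  0.1201684 ]
[[251. 209.]
 [377. 329.]]
blob [364.0, -276.8, 47.3, 40.1, 74.5] px 222 275 171 232
shift [ 0.1 -0.5 90.2] rot [-0. -0. -0.]
```

View pics/w3.png

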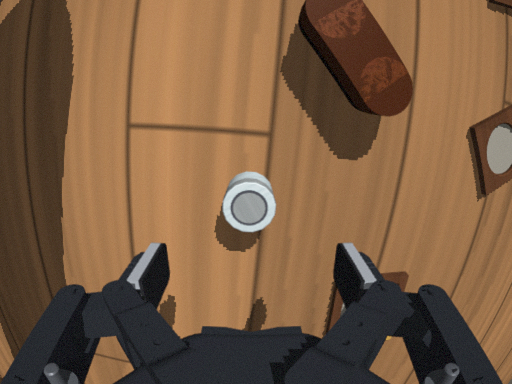

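Small tin top is centred at about (249,206), under the hand.

Request:
{"api": "play_rows", "payload": {
  "xyz": [
    [2,-1,40],
    [2,-1,80],
    [2,-1,90],
    [2,-1,90],
    [2,-1,90],
    [2,-1,90],
    [2,-1,90],
    [2,-1,90],
    [2,-1,50],
    [2,-1,0]
  ],
  "rot": [
    [0,0,0],
    [0,0,0],
    [0,0,0],
    [0,0,0],
    [0,0,0],
    [0,0,0],
    [0,0,0],
    [0,0,0],
    [0,0,0],
    [0,0,0]
  ],
  "grip": [1,1,1,0,0,0,0,0,0,0]
}}

```text
time_s: 9.05
eef_pos: [0.3638, -0.2785, 0.1214]
eef_rot: [-0.001, 0.676, 0.737, 0.0]
wrist_force: [0.5, 0.2, -0.6]
opening: 0.446
grasp_force: 60.5
```

```bash
python3 -c "
from h import *
from bench import readout
o=readout.get_obs();print(o['opening'],o['grasp_force'],o['eef_pos'])
go(o,626,-207.5,100,5)"
```

```text
0.4459242134557746 60.4765784740448 [ 0.3638173  -0.27852598  0.12135822]
shift [ 48.  267.4  21.2] rot [-0.001 -0.001 -0.   ]
```

Request:
{"api": "play_rows", "payload": {
  "xyz": [
    [5,30,0],
    [14,80,0],
    [25,135,5],
    [36,190,10],
    [44,240,20],
    [48,267,20],
    [48,267,20],
    [48,267,20],
    [48,267,20],
    [48,267,20]
  ],
  "rot": [
    [0,0,0],
    [0,0,0],
    [0,0,0],
    [0,0,0],
    [0,0,0],
    [0,0,0],
    [0,0,0],
    [0,0,0],
    [0,0,0],
    [0,0,0]
  ],
  "grip": [0,0,0,0,0,0,0,0,0,0]
}}

```text
time_s: 10.3
eef_pos: [0.6255, -0.2086, 0.1007]
eef_rot: [0.0, 0.676, 0.737, -0.0]
wrist_force: [-0.4, 0.6, -1.1]
opening: 0.447
grasp_force: 60.7
```

```bash
python3 -c "
from h import *
o,c=wrist('w4');print(o['eef_pos'])
print(wpix(c,[[.626,-.2075,.004]]).round())
go(o,626,-207.5,35,5)"
```

```text
[ 0.62551483 -0.20856732  0.10068878]
[[252. 202.]]
shift [ 1.   0.6 65.7] rot [ 0.     0.    -0.001]
```

View pics/w4.png

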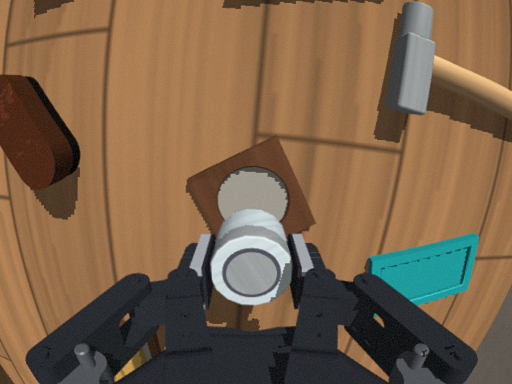

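The recess circle is centred at about (253,201), against a prediction of (252,202). Lowering.

Request:
{"api": "play_rows", "payload": {
  "xyz": [
    [1,1,30],
    [1,1,55],
    [1,1,65],
    [1,1,65],
    [1,1,65],
    [1,1,65],
    [1,1,65],
    [1,1,65],
    [1,1,40],
    [1,1,-10]
  ],
  "rot": [
    [0,0,0],
    [0,0,0],
    [0,0,0],
    [0,0,0],
    [0,0,0],
    [0,0,0],
    [0,0,0],
    [0,0,0],
    [0,0,0],
    [0,0,0]
  ],
  "grip": [0,0,0,0,1,1,1,1,1,1]
}}

```text
time_s: 11.6
eef_pos: [0.625, -0.206, 0.1082]
eef_rot: [-0.003, 0.676, 0.737, -0.001]
wrist_force: [0.7, 0.1, 0.6]
opening: 0.999
grasp_force: 0.0
```

```bash
python3 -c "
from h import *
from bench import readout
o=readout.get_obs()
go(o,465,9.5,130,101)"
```

```text
shift [ 228.6 -140.8  -20.3] rot [-7.000e-03  1.000e-03  1.466e+00]
```

Request:
{"api": "play_rows", "payload": {
  "xyz": [
    [25,-15,-18],
    [70,-45,-18],
    [120,-75,-18],
    [170,-105,-18],
    [215,-130,-18],
    [228,-141,-18],
    [228,-141,-18],
    [228,-141,-18],
    [228,-141,-18],
    [228,-141,-18]
  ],
  "rot": [
    [0,0,0.1],
    [0,0,0.28],
    [0,0,0.46],
    [0,0,0.64],
    [0,0,0.82],
    [0,0,1.0],
    [0,0,1.18],
    [0,0,1.36],
    [0,0,1.466],
    [0,0,1.466]
  ],
  "grip": [1,1,1,1,1,1,1,1,1,1]
}}

```text
time_s: 12.85
eef_pos: [0.4667, 0.008, 0.1284]
eef_rot: [0.0, 0.995, 0.096, 0.0]
wrist_force: [0.0, 0.4, 0.1]
opening: 0.998
grasp_force: 0.0
```

```bash
python3 -c "
from h import *
o,c=wrist('w5');print(o['eef_pos'])
print(wpix(c,[[.465,.0095,.036],[.649,-.006,.004],[.626,-.2075,.04]]).round())
blob(c,(.465,.0095),.036,(0,0,110),(180,60,255))
go(o,465,9.5,30,101)"
```

```text
[0.46673703 0.00795169 0.12842249]
[[251. 204.]
 [311.  -9.]
 [511.  85.]]
blob [463.0, 10.5, 89.6, 31.4, 11.4] px 228 269 149 257
shift [-1.4 -1.9 98.4] rot [ 0.    -0.     0.001]
```

View pics/w5.png

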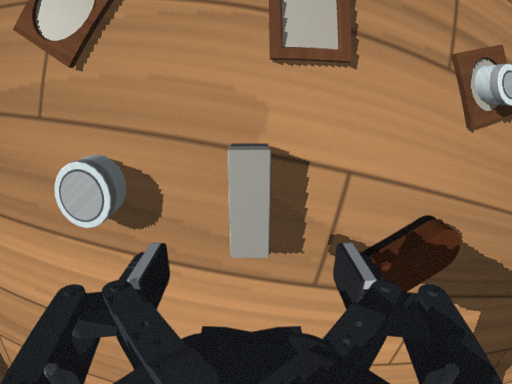

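Stone top measures 89.6×31.4 mm at (463,10.5), turned 11.4°, px (249,203). That fits its given size. The small tin sits in its tray at upper right, (490,85).

Request:
{"api": "play_rows", "payload": {
  "xyz": [
    [-3,-3,40],
    [-3,-3,80],
    [-3,-3,98],
    [-3,-3,98],
    [-3,-3,98],
    [-3,-3,98],
    [-3,-3,98],
    [-3,-3,98],
    [-3,-3,60],
    [-3,-3,10]
  ],
  "rot": [
    [0,0,0],
    [0,0,0],
    [0,0,0],
    [0,0,0],
    [0,0,0],
    [0,0,0],
    [0,0,0],
    [0,0,0],
    [0,0,0],
    [0,0,0]
  ],
  "grip": [1,1,1,0,0,0,0,0,0,0]
}}

```text
time_s: 14.15
eef_pos: [0.4618, 0.0106, 0.1185]
eef_rot: [-0.001, 0.995, 0.096, -0.001]
wrist_force: [0.2, 0.1, -2.2]
opening: 0.362
grasp_force: 60.4
```

```bash
python3 -c "
from h import *
from bench import readout
o=readout.get_obs();print(o['opening'],o['grasp_force'],o['eef_pos'])
go(o,649,-6,100,102)"
```

```text
0.36165603441789457 60.36047961562872 [0.46182864 0.01059199 0.1184682 ]
shift [180.6  52.   17.9] rot [-0.001  0.003 -0.017]
```

Request:
{"api": "play_rows", "payload": {
  "xyz": [
    [25,7,0],
    [75,22,0],
    [130,38,8],
    [180,52,18],
    [180,52,18],
    [180,52,18],
    [180,52,18],
    [180,52,18],
    [180,52,18],
    [180,52,18]
  ],
  "rot": [
    [0,0,0],
    [0,0,0],
    [0,0,-0.01],
    [0,0,-0.015],
    [0,0,-0.015],
    [0,0,-0.015],
    [0,0,-0.015],
    [0,0,-0.015],
    [0,0,-0.015],
    [0,0,-0.015]
  ],
  "grip": [0,0,0,0,0,0,0,0,0,0]
}}

```text
time_s: 15.4
eef_pos: [0.6498, -0.0064, 0.1007]
eef_rot: [0.0, 0.995, 0.103, 0.0]
wrist_force: [-0.6, -0.2, -3.3]
opening: 0.366
grasp_force: 60.5
```

```bash
python3 -c "
from h import *
o,c=wrist('w6');print(o['eef_pos'])
a=np.radians(12);d=np.array([np.cos(a),np.sin(a)]);n=np.array([-d[1],d[0]]);m=np.array([.649,-.006])
P=[np.r_[m+s*d*.063+t*n*.034,.009] for s,t in ((1,1),(1,-1),(-1,1),(-1,-1))]
print(wpix(c,P).round().tolist())
go(o,649,-6,35,102)"
```

```text
[ 0.64975059 -0.00642805  0.10071471]
[[205.0, 121.0], [299.0, 121.0], [213.0, 273.0], [292.0, 273.0]]
shift [-0.7 -0.6 65.7] rot [ 0.    -0.    -0.003]
```

View pics/w6.png

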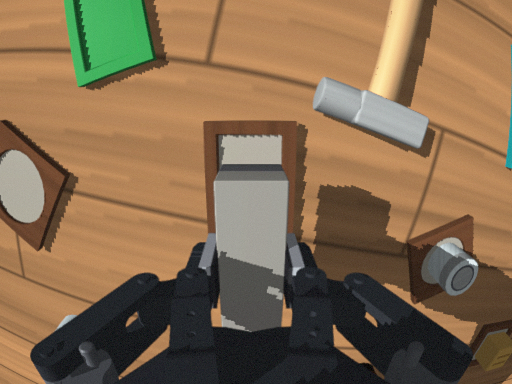

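Board corners are at (205,122) and (297,122), as predicted, and the stone is square over the recess. Lowering.

Request:
{"api": "play_rows", "payload": {
  "xyz": [
    [-1,0,30],
    [-1,0,55],
    [-1,0,65],
    [-1,0,65],
    [-1,0,65],
    [-1,0,65],
    [-1,0,65],
    [-1,0,65],
    [-1,0,40],
    [-1,0,-10]
  ],
  "rot": [
    [0,0,0],
    [0,0,0],
    [0,0,0],
    [0,0,0],
    [0,0,0],
    [0,0,0],
    [0,0,0],
    [0,0,0],
    [0,0,0],
    [0,0,0]
  ],
  "grip": [0,0,0,0,1,1,1,1,1,1]
}}

```text
time_s: 16.7
eef_pos: [0.6467, -0.0063, 0.1083]
eef_rot: [-0.001, 0.995, 0.103, -0.003]
wrist_force: [-0.0, 0.4, 0.4]
opening: 1.0
grasp_force: 0.0
```

```bash
python3 -c "
from h import *
from bench import readout
o=readout.get_obs()
go(o,445.5,152,120,114)"
```

```text
shift [-164.5 -196.3  -10.3] rot [-0.003  0.005 -0.212]
```

Request:
{"api": "play_rows", "payload": {
  "xyz": [
    [-10,-15,-10],
    [-50,-60,-10],
    [-95,-110,-10],
    [-135,-160,-10],
    [-166,-196,-10],
    [-166,-196,-10],
    [-166,-196,-10],
    [-166,-196,-10],
    [-166,-196,-10],
    [-166,-196,-10]
  ],
  "rot": [
    [0,0,0],
    [0,0,0],
    [0,0,0],
    [0,0,0],
    [0,0,0],
    [0,0,0],
    [0,0,0],
    [0,0,0],
    [0,0,0],
    [0,0,0]
  ],
  "grip": [1,1,1,1,1,1,1,1,1,1]
}}

```text
time_s: 17.95
eef_pos: [0.4465, 0.1506, 0.1202]
eef_rot: [0.0, 0.995, 0.103, -0.0]
wrist_force: [0.3, 0.7, 0.5]
opening: 1.005
grasp_force: 0.0
```

```bash
python3 -c "
from h import *
o,c=wrist('w7');print(o['eef_pos'])
a=np.linspace(0,6.28,9)
print(wpix(c,[[.4455,.152,.036]]).round())
blob(c,(.4455,.152),.036,(0,0,90),(180,70,255))
go(o,445.5,152,30,102)"
```

```text
[0.44651695 0.15061321 0.12015075]
[[251. 207.]]
blob [445.5, 156.1, 64.8, 60.3, 38.5] px 207 287 161 244
shift [-0.7 -1.6 90.2] rot [ 0.     0.    -0.004]
```

View pics/w7.png

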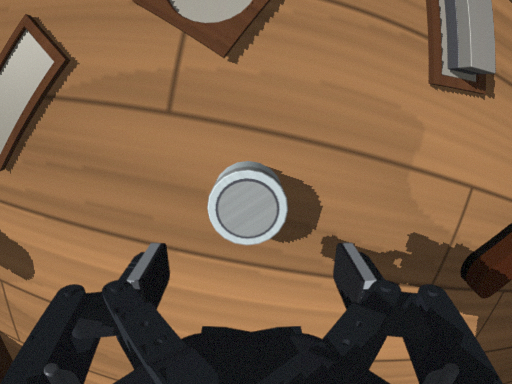

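Big tin top is at (247.5,206), about 4 mm off in tool y.

Request:
{"api": "play_rows", "payload": {
  "xyz": [
    [0,-4,30],
    [0,-4,70],
    [0,-4,90],
    [0,-4,90],
    [0,-4,90],
    [0,-4,90],
    [0,-4,90],
    [0,-4,90],
    [0,-4,50],
    [0,-4,0]
  ],
  "rot": [
    [0,0,0],
    [0,0,0],
    [0,0,0],
    [0,0,0],
    [0,0,0],
    [0,0,0],
    [0,0,0],
    [0,0,0],
    [0,0,0],
    [0,0,0]
  ],
  "grip": [1,1,1,0,0,0,0,0,0,0]
}}

```text
time_s: 19.25
eef_pos: [0.4439, 0.1549, 0.1202]
eef_rot: [-0.0, 0.995, 0.103, -0.002]
wrist_force: [2.0, 0.7, -0.9]
opening: 0.681
grasp_force: 65.4
```

```bash
python3 -c "
from h import *
from bench import readout
o=readout.get_obs();print(o['opening'],o['grasp_force'],o['eef_pos'])
go(o,615,218,100,102)"
```

```text
0.681066114875906 65.35940766334534 [0.44390251 0.15486439 0.12017812]
shift [180.5 -26.7  19.6] rot [-0.     0.004 -0.003]
```

Request:
{"api": "play_rows", "payload": {
  "xyz": [
    [25,-4,0],
    [75,-11,0],
    [130,-19,8],
    [180,-27,20],
    [180,-27,20],
    [180,-27,20],
    [180,-27,20],
    [180,-27,20],
    [180,-27,20],
    [180,-27,20]
  ],
  "rot": [
    [0,0,0],
    [0,0,0],
    [0,0,0],
    [0,0,0],
    [0,0,0],
    [0,0,0],
    [0,0,0],
    [0,0,0],
    [0,0,0],
    [0,0,0]
  ],
  "grip": [0,0,0,0,0,0,0,0,0,0]
}}

```text
time_s: 20.5
eef_pos: [0.6159, 0.2183, 0.1007]
eef_rot: [-0.0, 0.995, 0.103, 0.0]
wrist_force: [-0.6, 0.5, -2.2]
opening: 0.68
grasp_force: 65.7
```

```bash
python3 -c "
from h import *
o,c=wrist('w8');print(o['eef_pos'])
print(wpix(c,[[.615,.218,.004]]).round())
a=np.radians(102);d=np.array([-np.sin(a),np.cos(a)])
print('far recess edge px',wpix(c,np.r_[np.array([.615,.218])-d*.038,.009]).round())
hsv=cv2.cvtColor(c['color'],cv2.COLOR_RGB2HSV)
u,v=wpix(c,[.615,.218,.004])[0].astype(int)
print([(r,hsv[r,u].tolist()) for r in range(v-72,v-20,4)])
r=[x for x in range(512) if hsv[v-25,x,1]<70 and hsv[v-25,x,2]>90 and abs(x-u)<70];print(r[0],r[-1],v-25)
go(o,615,218,35,102)"
```

```text
[0.61588704 0.21832174 0.10072016]
[[253. 202.]]
far recess edge px [[253. 155.]]
[(130, [12, 139, 110]), (134, [13, 135, 108]), (138, [10, 140, 106]), (142, [10, 138, 107]), (146, [11, 144, 106]), (150, [12, 139, 110]), (154, [14, 87, 76]), (158, [19, 25, 175]), (162, [16, 24, 177]), (166, [26, 22, 171]), (170, [24, 21, 170]), (174, [19, 24, 178]), (178, [23, 25, 176])]
211 292 177
shift [-1.   0.1 65.7] rot [ 0.    -0.001 -0.003]
```

The far recess edge is at row 154 (155 predicted) and the centre at column 251.5. Lowering.

Request:
{"api": "play_rows", "payload": {
  "xyz": [
    [0,-1,30],
    [0,-1,55],
    [0,-1,65],
    [0,-1,65],
    [0,-1,65],
    [0,-1,65],
    [0,-1,65],
    [0,-1,65],
    [0,-1,40],
    [0,-1,-10]
  ],
  "rot": [
    [0,0,0],
    [0,0,0],
    [0,0,0],
    [0,0,0],
    [0,0,0],
    [0,0,0],
    [0,0,0],
    [0,0,0],
    [0,0,0],
    [0,0,0]
  ],
  "grip": [0,0,0,0,1,1,1,1,1,1]
}}

```text
time_s: 21.8
eef_pos: [0.6136, 0.219, 0.1083]
eef_rot: [0.0, 0.995, 0.103, -0.003]
wrist_force: [1.1, -0.7, 0.6]
opening: 0.999
grasp_force: 0.0
```

```bash
python3 -c "
from h import *
from bench import readout
o=readout.get_obs();print(o['q'])
go(o,434,-155,130,40)"
```

```text
[ 1.60949490e-01  4.97716839e-01  1.49856495e+00 -1.18877765e-05
  1.15118399e+00  1.52507652e+00]
shift [-252.7  329.1  -20.3] rot [0.003 0.005 1.079]
```

Request:
{"api": "play_rows", "payload": {
  "xyz": [
    [-20,25,-18],
    [-60,75,-18],
    [-95,122,-18],
    [-130,170,-18],
    [-165,215,-18],
    [-200,260,-18],
    [-235,305,-18],
    [-254,329,-18],
    [-254,329,-18],
    [-254,329,-18]
  ],
  "rot": [
    [0,0,0.1],
    [0,0,0.25],
    [0,0,0.4],
    [0,0,0.55],
    [0,0,0.7],
    [0,0,0.85],
    [0,0,1.0],
    [0,0,1.08],
    [0,0,1.08],
    [0,0,1.08]
  ],
  "grip": [1,1,1,1,1,1,1,1,1,1]
}}

```text
time_s: 23.05
eef_pos: [0.4349, -0.1543, 0.1284]
eef_rot: [-0.0, 0.906, -0.423, 0.0]
wrist_force: [0.2, -0.1, -0.2]
opening: 0.999
grasp_force: 0.0
```

```bash
python3 -c "
from h import *
o,c=wrist('w9');print(o['eef_pos'],o['q'])
print(wpix(c,[[.434,-.155,.04]]).round())
go(o,434,-155,35,40)"
```

```text
[ 0.4348899  -0.15432704  0.12837041] [-5.99380192e-01  8.16211469e-02  1.98959671e+00  4.15046348e-04
  1.07028646e+00  1.84365215e+00]
[[253. 203.]]
shift [-0.1  1.1 93.4] rot [-0.  0.  0.]
```

View pics/w9.png

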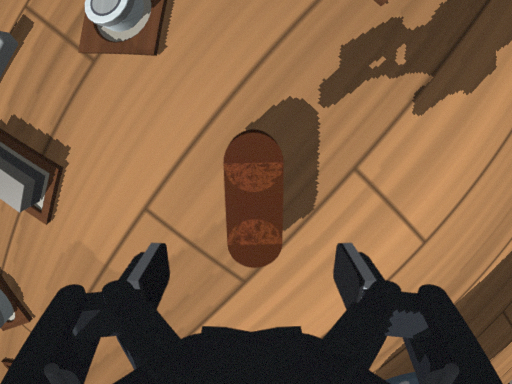

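The brush is at (253.5,200), with its length along the tool's x. Grasping.

Request:
{"api": "play_rows", "payload": {
  "xyz": [
    [2,1,40],
    [2,1,75],
    [2,1,93],
    [2,1,93],
    [2,1,93],
    [2,1,93],
    [2,1,93],
    [2,1,93],
    [2,1,50],
    [2,1,0]
  ],
  "rot": [
    [0,0,0],
    [0,0,0],
    [0,0,0],
    [0,0,0],
    [0,0,0],
    [0,0,0],
    [0,0,0],
    [0,0,0],
    [0,0,0],
    [0,0,0]
  ],
  "grip": [1,1,1,0,0,0,0,0,0,0]
}}

```text
time_s: 24.35
eef_pos: [0.4343, -0.1564, 0.1288]
eef_rot: [-0.0, 0.906, -0.423, -0.001]
wrist_force: [0.5, -0.9, -0.1]
opening: 0.501
grasp_force: 61.4
```

```bash
python3 -c "
from h import *
from bench import readout
o=readout.get_obs();print(o['opening'],o['grasp_force'],o['eef_pos'])
go(o,500,412,110,55)"
```

```text
0.5009028583003027 61.3512396812439 [ 0.43427867 -0.15640576  0.12875524]
shift [-393.4 -415.5   19.4] rot [ 0.     0.002 -0.262]
```

Request:
{"api": "play_rows", "payload": {
  "xyz": [
    [-20,-21,0],
    [-60,-63,0],
    [-100,-105,0],
    [-140,-148,0],
    [-180,-190,0],
    [-220,-232,0],
    [-260,-275,0],
    [-300,-317,0],
    [-340,-359,5],
    [-370,-391,10]
  ],
  "rot": [
    [0,0,0],
    [0,0,-0.03],
    [0,0,-0.06],
    [0,0,-0.1],
    [0,0,-0.13],
    [0,0,-0.16],
    [0,0,-0.2],
    [0,0,-0.23],
    [0,0,-0.262],
    [0,0,-0.262]
  ],
  "grip": [0,0,0,0,0,0,0,0,0,0]
}}

```text
time_s: 25.6
eef_pos: [0.497, 0.3802, 0.1184]
eef_rot: [-0.0, 0.954, -0.3, 0.0]
wrist_force: [0.6, -0.2, -1.9]
opening: 0.498
grasp_force: 61.3
```

```bash
python3 -c "
from h import *
from bench import readout
o=readout.get_obs();print(o['opening'],o['eef_pos'])
go(o,500,412,105,55)"
```

```text
0.4983461977162627 [0.49697676 0.38019498 0.11843138]
shift [-15.7 -27.8  13.4] rot [-0.001 -0.     0.001]
```

Request:
{"api": "play_rows", "payload": {
  "xyz": [
    [-8,-14,6],
    [-16,-28,13],
    [-16,-28,13],
    [-16,-28,13],
    [-16,-28,13],
    [-16,-28,13],
    [-16,-28,13],
    [-16,-28,13],
    [-16,-28,13],
    [-16,-28,13]
  ],
  "rot": [
    [0,0,0],
    [0,0,0],
    [0,0,0],
    [0,0,0],
    [0,0,0],
    [0,0,0],
    [0,0,0],
    [0,0,0],
    [0,0,0],
    [0,0,0]
  ],
  "grip": [0,0,0,0,0,0,0,0,0,0]
}}

```text
time_s: 26.85
eef_pos: [0.5001, 0.4099, 0.1053]
eef_rot: [0.0, 0.954, -0.301, -0.0]
wrist_force: [0.1, -0.1, -0.1]
opening: 0.497
grasp_force: 61.4
```

```bash
python3 -c "
from h import *
o,c=wrist('w10');print(o['eef_pos'])
a=np.radians(-35);d=np.array([np.cos(a),np.sin(a)]);n=np.array([-d[1],d[0]]);m=np.array([.5,.412])
P=[np.r_[m+s*d*.073+t*n*.040,.009] for s,t in ((1,1),(1,-1),(-1,1),(-1,-1))]
print(wpix(c,P).round().tolist())
go(o,500,412,40,55)"
```

```text
[0.50006979 0.40993947 0.10525411]
[[196.0, 107.0], [304.0, 107.0], [205.0, 279.0], [295.0, 279.0]]
shift [-1.2 -1.7 65.3] rot [ 0.  0. -0.]
```

View pics/w10.png

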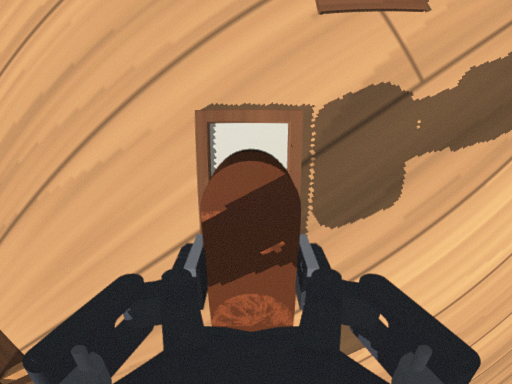

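Board far corners are at (196,109) and (303,109), as predicted. Lowering the brush.

Request:
{"api": "play_rows", "payload": {
  "xyz": [
    [-2,-1,30],
    [-2,-1,55],
    [-2,-1,65],
    [-2,-1,65],
    [-2,-1,65],
    [-2,-1,65],
    [-2,-1,65],
    [-2,-1,65],
    [-2,-1,40],
    [-2,-1,-60]
  ],
  "rot": [
    [0,0,0],
    [0,0,0],
    [0,0,0],
    [0,0,0],
    [0,0,0],
    [0,0,0],
    [0,0,0],
    [0,0,0],
    [0,0,0],
    [0,0,0]
  ],
  "grip": [0,0,0,0,1,1,1,1,1,1]
}}

```text
time_s: 28.15
eef_pos: [0.4966, 0.4103, 0.1247]
eef_rot: [0.003, 0.954, -0.301, -0.003]
wrist_force: [1.0, -0.3, 0.6]
opening: 0.999
grasp_force: 0.0
```

Request:
{"api": "play_rows", "payload": {
  "xyz": [
    [0,0,-20],
    [0,0,-60],
    [0,0,-100],
    [0,0,-120],
    [0,0,-120],
    [0,0,-120],
    [0,0,-120],
    [0,0,-120],
    [0,0,-120],
    [0,0,-120]
  ],
  "rot": [
    [0,0,0],
    [0,0,0],
    [0,0,0],
    [0,0,0],
    [0,0,0],
    [0,0,0],
    [0,0,0],
    [0,0,0],
    [0,0,0],
    [0,0,0]
  ],
  "grip": [1,1,1,1,1,1,1,1,1,1]
}}

```text
time_s: 29.4
eef_pos: [0.499, 0.4119, 0.2477]
eef_rot: [0.0, 0.954, -0.301, -0.0]
wrist_force: [0.1, -0.1, -0.1]
opening: 1.001
grasp_force: 0.0
```

Run:
```python
from h import *
from bench import readout,vision
print(readout.get_obs()['eef_pos'])
S={n:vision.camera(n) for n in ('scene','side')}
for n in S: cv2.imwrite(f'pics/{n}1.png',cv2.resize(S[n]['color'][90:310 if n=='scene' else 384,40:480][...,::-1],(800,400 if n=='scene' else 535)))
tr={'wax':(500,-397,.040),'small':(626,-207.5,.040),'stone':(649,-6,.040),'big':(615,218,.040),'brush':(500,412,.044)}
for n,(x,y,zt) in tr.items():
    for m in S:
        w=cloud(S[m]).reshape(-1,3);k=np.linalg.norm(w[:,:2]-[x/1e3,y/1e3],axis=1)<.07
        q=w[k&(w[:,2]>zt-.008)&(w[:,2]<.08)];xy=q[:,:2]
        A=np.c_[xy-xy.mean(0),np.ones(len(q))];f=np.linalg.lstsq(A,q[:,2],rcond=None)[0]
        print(n,m,len(q),'z50',np.median(q[:,2]).round(4),'slope',f[:2].round(3),rect(xy),'tray',x,y)
```

```text
[0.49904973 0.41186795 0.24765331]
wax scene 110 z50 0.0379 slope [-0.03  -0.019] [503.4, -394.3, 49.0, 47.0, 2.7] tray 500 -397
wax side 444 z50 0.0398 slope [0.025 0.053] [499.8, -398.2, 44.6, 43.7, -85.4] tray 500 -397
small scene 100 z50 0.0383 slope [-0.018 -0.045] [631.0, -206.1, 42.1, 40.1, 40.6] tray 626 -207.5
small side 169 z50 0.04 slope [0.064 0.083] [625.7, -210.4, 39.6, 38.4, 64.6] tray 626 -207.5
stone scene 232 z50 0.0389 slope [-0.013 -0.032] [651.6, -5.8, 94.6, 33.5, 12.5] tray 649 -6
stone side 245 z50 0.0397 slope [-0.004  0.089] [647.4, -8.4, 89.0, 35.9, 11.8] tray 649 -6
big scene 264 z50 0.039 slope [-0.025 -0.001] [617.9, 221.5, 60.9, 60.7, 41.1] tray 615 218
big side 145 z50 0.0402 slope [0.008 0.066] [616.0, 218.9, 60.3, 56.5, 72.5] tray 615 218
brush scene 388 z50 0.0426 slope [-0.029 -0.027] [499.9, 414.3, 114.7, 47.8, -36.2] tray 500 412
brush side 194 z50 0.0438 slope [0.04 0.07] [497.1, 411.7, 108.2, 50.0, -33.2] tray 500 412
```

View pics/side1.png

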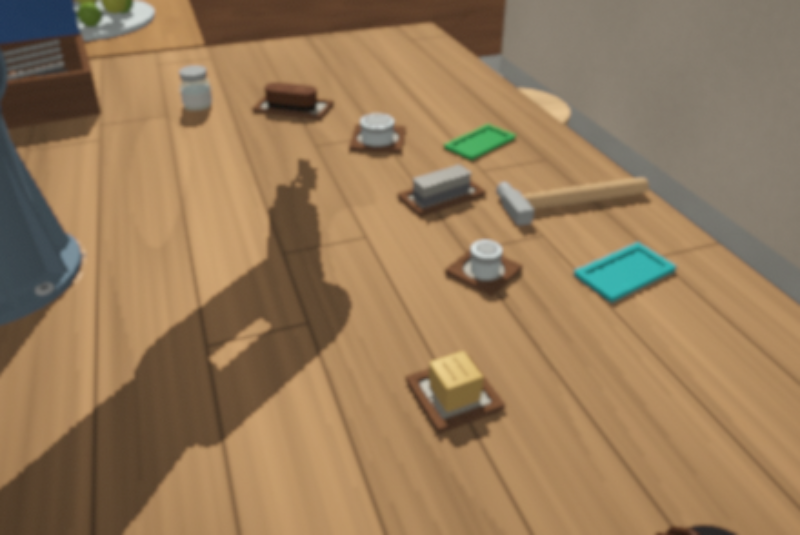

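All five sit in their trays: wax (455,385), small tin (485,260), stone (442,187), big tin (378,130) and brush (291,97). Tops measure about 40 mm (44 mm for the brush), as they should when standing on the recess floor. Centres are within about 5 mm of the trays.

```bash
python3 -c "
from bench import ctrl
print(ctrl.hand_in())"
```

```text
the job is handed in; nothing more can be done
None
```

I put all five things in their matching trays and handed the job in at about 29 s; the final camera check showed each flat on its recess floor, with the hammer, glue jar and sandal not moved, but the hand-in returned no verdict.

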